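# Stand the closed colour bottles in their drip saucers

### The job

Put away the four closed colour containers, each upright in the empty drip saucer of its size: the big squeeze bottle in the large saucer, the squat screw-lid pot in the medium one, and the two slim dropper bottles in the two small ones, one in each. Set each down flat on the saucer's floor without dropping it or tipping any over, and leave the open cup and the open jar standing where they are.

Things in the scene. Friction and masses are not known exactly. Their poses are not given: they have to be found in the camera images.
- paint_bottle_mid (a point): Large black squeeze bottle with a closed cap, standing: round body 65 mm across from the foot to 106 mm up, then a round shoulder about 58 mm across (111 to 133 mm up) and a narrow closed tip to 159 mm; 0.25 kg, smooth and rigid. Grip it high, across the top of the body or the shoulder (100 to 125 mm above its foot), so that the tip has room inside the hand. This point: on its axis, half-way up (79.5 mm above its foot); z is its upright axis.
- paint_pot_mid (a point): Squat round plastic paint pot, pale grey with a ribbed screw lid (closed), standing: 42 mm across, 50 mm high, 70 g. This point: its centre, 25 mm above its foot; z is its upright axis.
- dropper_a_mid (a point): Slim dropper bottle (closed), standing: round body 25 mm across up to 56 mm, then a dropper cap 18 mm across and narrower up to 80 mm high; 50 g. This point: its centre, 40 mm above its foot; z is its upright axis.
- dropper_b_mid (a point): The second slim dropper bottle, same shape and size: body 25 mm across up to 56 mm, 80 mm high, 50 g. This point: its centre, 40 mm above its foot; z is its upright axis.
- saucer_large_floor (a point): Large round terracotta drip saucer, flat dish 96 mm across outside, inside 88 mm across; rim 8 mm above the table, floor 3 mm thick. Fixed, does not shift. This point: centre of the upper face of its floor (3 mm above the table).
- saucer_medium_floor (a point): Medium round terracotta drip saucer, flat dish 72 mm across outside, inside 64 mm across; rim 8 mm above the table, floor 3 mm thick. Fixed, does not shift. This point: centre of the upper face of its floor (3 mm above the table).
- saucer_small_a_floor (a point): Small round terracotta drip saucer, flat dish 54 mm across outside, inside 46 mm across; rim 8 mm above the table, floor 3 mm thick. One of two alike; either dropper may go in either small saucer, one each. Fixed, does not shift. This point: centre of the upper face of its floor (3 mm above the table).
- saucer_small_b_floor (a point): Second small round terracotta drip saucer, flat dish 54 mm across outside, inside 46 mm across; rim 8 mm above the table, floor 3 mm thick. One of two alike; either dropper may go in either small saucer, one each. Fixed, does not shift. This point: centre of the upper face of its floor (3 mm above the table).
- beaker_mid (a point): Bystander, to be left alone: open green translucent mixing cup, about 72 mm across the rim, 81 mm high, loose and light. This point: on its axis, 40 mm above its foot.
- jar_mid (a point): Bystander, to be left alone: open glass jar of cloudy thinner, 72 mm across, 90 mm high, loose. This point: its centre, 45 mm above its foot.
There are look-alikes about, which are no part of the job. What is shaped like the part that bears saucer_small_b_floor but purple is not meant. What is shaped like the part that bears saucer_medium_floor but blue is not meant.

How it is judged:
At the end, for the whole second after the job is handed in: The squeeze bottle stands in the large saucer, the squat pot in the medium one and one dropper bottle in each small one: each with its axis within 14 mm of the saucer's centre, its foot on the saucer's floor (height within 4 mm), upright within 0.12 rad, at rest and let go (horizontal distance between paint_bottle_mid and saucer_large_floor below 0.014 m and z of paint_bottle_mid in the frame of saucer_large_floor between 0.0755 and 0.0835 m and horizontal distance between paint_pot_mid and saucer_medium_floor below 0.014 m and z of paint_pot_mid in the frame of saucer_medium_floor between 0.021 and 0.029 m and (((horizontal distance between dropper_a_mid and saucer_small_a_floor below 0.014 m and z of dropper_a_mid in the frame of saucer_small_a_floor between 0.036 and 0.044 m) and (horizontal distance between dropper_b_mid and saucer_small_b_floor below 0.014 m and z of dropper_b_mid in the frame of saucer_small_b_floor between 0.036 and 0.044 m)) or ((horizontal distance between dropper_a_mid and saucer_small_b_floor below 0.014 m and z of dropper_a_mid in the frame of saucer_small_b_floor between 0.036 and 0.044 m) and (horizontal distance between dropper_b_mid and saucer_small_a_floor below 0.014 m and z of dropper_b_mid in the frame of saucer_small_a_floor between 0.036 and 0.044 m))) and angle between each of paint_bottle_mid, paint_pot_mid, dropper_a_mid, dropper_b_mid's own z axis and vertical below 0.12 rad and linear speed of each of paint_bottle, paint_pot, dropper_a, dropper_b below 0.02 m/s and contact force between each of paint_bottle, paint_pot, dropper_a, dropper_b and the fingers below 0.05 N); the robot touches nothing.
It fails at once if a bottle, dropper or pot is tipped over (angle between any of paint_bottle_mid, paint_pot_mid, dropper_a_mid, dropper_b_mid's own z axis and vertical above 1 rad).
It fails at once if a bottle, dropper or pot is dropped: it comes down faster than 0.7 m/s within 15 mm of its resting height ((linear speed of paint_bottle above 0.7 m/s and height (world z) of paint_bottle_mid below 0.0975 m) or (linear speed of paint_pot above 0.7 m/s and height (world z) of paint_pot_mid below 0.043 m) or (linear speed of dropper_a above 0.7 m/s and height (world z) of dropper_a_mid below 0.058 m) or (linear speed of dropper_b above 0.7 m/s and height (world z) of dropper_b_mid below 0.058 m)).
It fails at once if the open cup or the open jar is shifted by more than 25 mm or tipped (distance of any of beaker_mid, jar_mid from where it was at the start of the episode above 0.025 m or angle between any of beaker_mid, jar_mid's own z axis and vertical above 0.5 rad).
It also fails if it takes over 109 s, if anything falls off the work surface, if the arm or the gripper's body presses on something with over 40 N, if the wrist force passes 120 N, or if a joint passes its speed limit or range.

### The arm

A 7-joint arm with a two-finger parallel gripper is mounted at the origin on the work surface; the furniture and walls round the work are solid. World frame = base frame: x ahead of the robot, y to its left, z up, the work surface at z = 0. Lengths are in m, angles in rad, forces in N, time in s.
With the tool pointing down it reaches from about 0.4 to 0.85 m from the base axis. Payload 10.4 kg.
Tool frame: the origin (TCP) lies at the very end of the fingers, on their centre line; the grasp point (between the pads) lies 19 mm behind it; y points along the fingers, x is the direction in which the jaws open and shut, and the axes are right-handed (so a half turn about y gives the same grasp; the last joint's range is limited). The gripper opens to 87 mm and grips with 3 to 60 N. Pads are 19 mm wide; open, the fingers measure 117 mm over their backs; the gripper's body (75 mm by 190 mm) begins 51 mm behind the grasp point.
Start: joints at [-1.289, 0.332, -0.065, 1.46, 0.022, 1.35, -0.088], TCP at [0.188, 0.596, 0.223] pointing down, gripper open.
Joint ranges: [-2.6, 2.6], [-0.5, 2.12], [-1.47, 1.34], [0.16, 2.42], [-1.27, 4.41], [0.06, 2.06], [-2.6, 2.6]. Speed limits (rad/s): [2.22, 2.22, 2.79, 2.79, 3.14, 3.14, 3.14].

### API

Orientations are given as a unit quaternion [x, y, z, w].
In Python, from bench import readout, vision, r gives the robot as it stands.
- The arm moves only by the tool arm_command, never from a script. Its argument "targets" is a list that holds one entry, the list of rows, each a list of 6 numbers: the shift along the tool's x, y, z in m, then the turn, a rotation vector about the tool's x, y, z in degrees. A call has 1 to 12 rows; each row shifts and turns the commanded pose from where the row before left it, along the tool's axes as they then stand; what a row does not reach is not made up. A row lasts 1/12 s, in which the tool goes at most 41.7 mm and 7.16 degrees, less where a joint would pass 70% of its speed; a pose out of reach is approached as far as the arm can. A call is refused whole if a number of a shift passes 0.0417 or a number of a turn 7.16, either way. A call with a gripper value outside its range is refused whole. "hand" is the opening, from 0 (shut) to 1 (fully open), set as the call begins (left out, the last holds). The fingers move at their own pace and stop on an object; "grip_force" is the grip in N (left out, the last holds). Time passes only in rows, so rows that do not move let the fingers close. It gives the time, the measured TCP pose, the force and the opening at its end, in the units of the state.
- readout.read_state(): the state, without advancing time (a new reading comes with each control period).
- vision.camera(name): name is "side" or "top"; returns a dict with "pixels" (384x512x3 uint8, blue, green, red), "fovy" (degrees; the focal length in pixels is half the picture's height over the tangent of half this angle, whatever the lens; pixels are square), "cx", "cy" (the principal point, pixels), "R" (3x3) and "t" (3): a world point X has camera coordinates R X + t. Camera axes: x right, y down, z forward; pixel columns grow to the right and rows downward; lengths in m; the calibration is good to about 2 mm. A picture is of the moment at which its call begins. There is no depth.
- r.close_job(): hands the job in, once; it reports no verdict.
The state is a dict: "time": time; "joint_positions": joint angles; "joint_vel": joint speeds; "joint_torque": joint torques, N m; "ee_pos": TCP position; "eef_rot": TCP orientation; "ft_force": force on the tool from outside, world axes, zero at the start; "torque": the same for the moment, N m; "width": finger opening in m.
Only numpy, scipy, OpenCV 4.12 (cv2) and the standard library are available. Lean on these libraries where they do the work, as an engineer would, in place of code of your own. Each camera call takes 0.05 s, during which the arm holds its last target.

## Working session

There is one attempt and no reset: what is moved stays moved. The work goes in short steps, Python scripts to look and compute and a tool call to move; the robot and the scene stay as the last step left them, time stands still between calls to the robot, and variables do not carry over. Pictures are saved under pics/ and viewed, and the job is handed in when it is done.

Besides the shell and the picture viewer there is one more tool, called after "Request:" by a JSON object that holds its "name" and its "arguments", one argument or row to a line. arm_command: Moves the arm, as the interface text tells. Its arguments: {"type":"object","properties":{"targets":{"type":"array","items":{"type":"array","items":{"type":"array","items":{"type":"number"}}}},"hand":{"type":"number"},"grip_force":{"type":"number"}},"required":["targets"]}

```bash
mkdir -p pics; ls
python3 - <<'E'
from bench import readout, vision, r
import cv2,json
s=readout.read_state()
print({k:(v if not hasattr(v,'tolist') else v.tolist()) for k,v in s.items()})
for n in ("side","top"):
    c=vision.camera(n)
    cv2.imwrite(f"pics/{n}0.png",c["pixels"])
    print(n,c["fovy"],c["cx"],c["cy"],c["R"],c["t"],[k for k in c])
E
```

```text
pics
{'time': 0.0, 'joint_positions': [-1.2886127134224519, 0.33288058286372263, -0.06467447102107747, 1.4609554732033714, 0.021643413721768597, 1.3498779846450926, -0.08849091253923967], 'joint_vel': [0.0014611842617258653, 0.0006736186018602068, -0.0010183947192887463, -0.00013182776950061654, -0.0013496210261333401, -0.0027126155002136637, 1.7052609868033162e-05], 'joint_torque': [0.0009096384565054905, -62.32651948928833, 0.025256179505959153, -38.987892866134644, -0.06129505578428507, 0.04006148432381451, 0.0001486848532294971], 'ee_pos': [0.18747283179279536, 0.5958162102697243, 0.22174168449275533], 'eef_rot': [0.5704335107788716, 0.41792788778260365, -0.4186890691913462, -0.5697730721381511], 'ft_force': [-1.1220812080932423, 0.08957957443653033, 0.5520159412730106], 'torque': [-0.05129470749353532, -0.04985761326929482, 0.023154971965771126], 'width': 0.08728937874934982}
side 51.755512859750475 253.12546491166026 193.43786743075853 [[-0.98684899 -0.16085711  0.01593919]
 [-0.07993481  0.3999214  -0.91305712]
 [ 0.14049731 -0.90232359 -0.40752011]] [0.40066336 0.09538042 1.23160915] ['pixels', 'fovy', 'cx', 'cy', 'R', 't']
top 49.625784653290324 256.7509023974503 189.3014547635161 [[ 1.67307114e-03 -9.99952982e-01 -9.55165452e-03]
 [-9.92158626e-01 -4.66168209e-04 -1.24984176e-01]
 [ 1.24973847e-01  9.68586383e-03 -9.92112757e-01]] [0.00400325 0.38950676 1.39878431] ['pixels', 'fovy', 'cx', 'cy', 'R', 't']
```

View pics/side0.png

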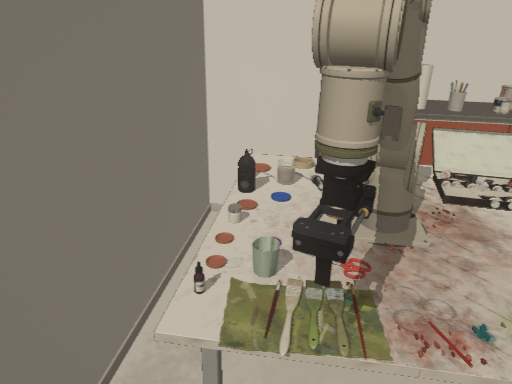

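View pics/top0.png

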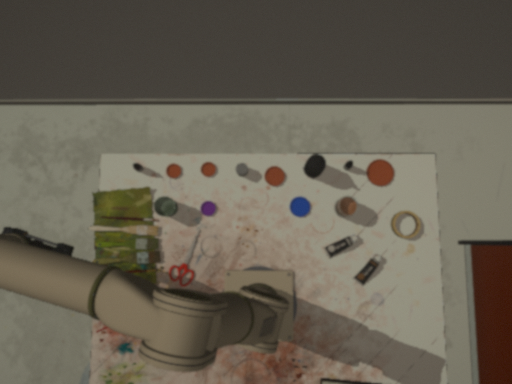

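```bash
cat > h.py <<'E'
import numpy as np,cv2,math
from bench import readout, vision, r
from scipy.spatial.transform import Rotation as Rn
def f(c): return 192/math.tan(math.radians(c["fovy"]/2))
def ray(c,u,v):
    R=np.array(c["R"]);t=np.array(c["t"])
    d=R.T@np.array([(u-c["cx"])/f(c),(v-c["cy"])/f(c),1.]); return -R.T@t,d
def onz(c,u,v,z):
    o,d=ray(c,u,v); return o+d*(z-o[2])/d[2]
def proj(c,X):
    p=np.array(c["R"])@np.array(X)+np.array(c["t"]); return c["cx"]+f(c)*p[0]/p[2],c["cy"]+f(c)*p[1]/p[2]
def crop(c,x0,y0,x1,y1,k,fn):
    cv2.imwrite(fn,cv2.resize(c["pixels"][y0:y1,x0:x1],None,fx=k,fy=k,interpolation=cv2.INTER_CUBIC))
def st():
    s=readout.read_state(); R=Rn.from_quat(s["eef_rot"]).as_matrix(); return s,R
E
python3 - <<'E'
from h import *
s,R=st(); print(R.round(3),"tool axes are columns")
c=vision.camera("top"); d=vision.camera("side")
print(ray(c,0,0)[0],ray(d,0,0)[0],f(c))
crop(c,100,140,260,230,5,"pics/topL.png"); crop(c,230,140,420,250,4,"pics/topR.png")
crop(d,170,140,330,310,3.5,"pics/sideL.png")
hsv=cv2.cvtColor(c["pixels"],cv2.COLOR_BGR2HSV)
for p in [(380,173),(275,176),(174,171),(208,169)]: print(hsv[p[1],p[0]])
m=((hsv[...,0]<12)|(hsv[...,0]>175))&(hsv[...,1]>110)&(hsv[...,2]>60)
n,l,stt,ce=cv2.connectedComponentsWithStats(m.astype(np.uint8))
for i in range(1,n):
    if stt[i,4]>60 and ce[i][1]<230: print(stt[i],ce[i].round(2),onz(c,*ce[i],.007).round(4))
for nm,p in [("wallline",(256,101)),("tableedge",(256,153))]: print(nm,onz(c,*p,0))
E
```

```text
[[ 0.3   -0.    -0.954]
 [ 0.954 -0.001  0.3  ]
 [-0.001 -1.    -0.   ]] tool axes are columns
[ 0.21163433 -0.00936379  1.43647218] [0.22998068 1.13761487 0.58260702] 415.2806377546962
[  9 171 115]
[  9 169 113]
[  9 171 115]
[  9 171 115]
[367 160  27  26 533] [379.92 172.37] [ 0.4512 -0.4236  0.007 ]
[202 163  14  13 144] [208.11 169.06] [0.4629 0.1747 0.007 ]
[167 164  14  14 146] [173.54 170.65] [0.4573 0.2956 0.007 ]
[265 167  20  19 278] [274.46 175.87] [ 0.4389 -0.057   0.007 ]
wallline [0.71142748 0.00788405 0.        ]
tableedge [0.52157107 0.00752348 0.        ]
```

View crops.

View pics/topL.png

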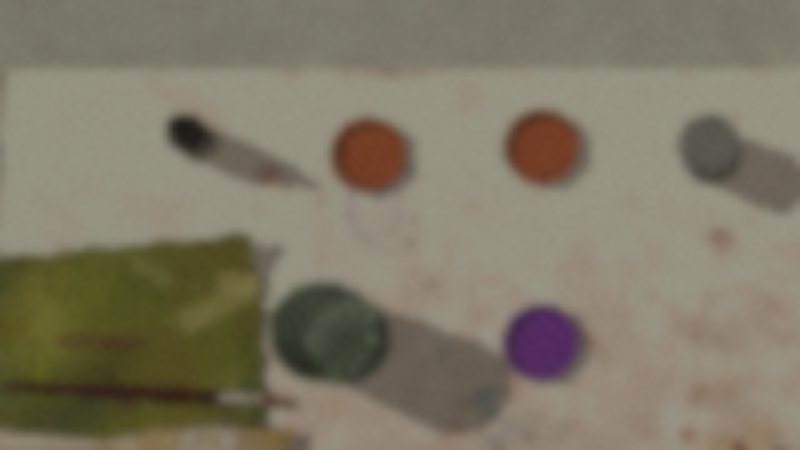

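View pics/topR.png

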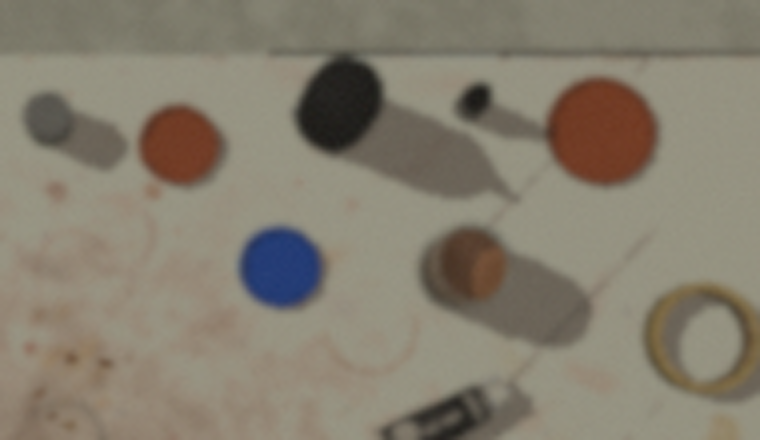

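View pics/sideL.png

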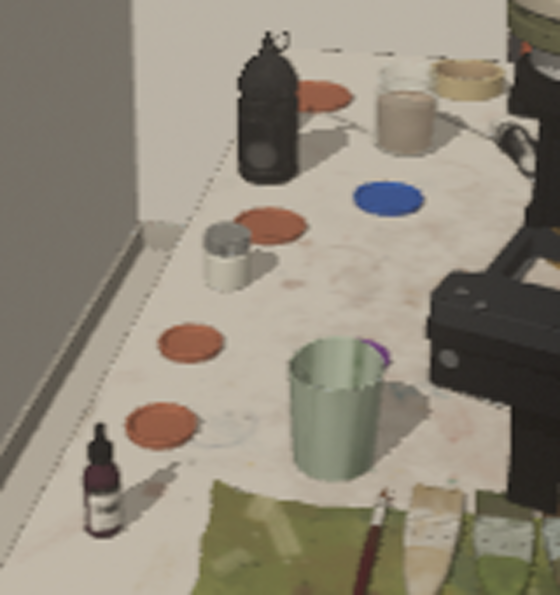

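Run:
```python
from h import *
c=vision.camera("top"); d=vision.camera("side")
g=cv2.cvtColor(c["pixels"],cv2.COLOR_BGR2GRAY)
print(g[160:178,130:150]); print(g[158:174,342:358])
def meas(c,box,thr,hsel=None):
    g=cv2.cvtColor(c["pixels"],cv2.COLOR_BGR2GRAY)
    x0,y0,x1,y1=box; k=8
    b=cv2.resize(g[y0:y1,x0:x1],None,fx=k,fy=k,interpolation=cv2.INTER_CUBIC)
    m=(b<thr).astype(np.uint8)
    n,l,s,ce=cv2.connectedComponentsWithStats(m); i=1+np.argmax(s[1:,4])
    ys,xs=np.nonzero(l==i); P=np.c_[(xs+.5)/k-.5+x0,(ys+.5)/k-.5+y0]
    return P
N=np.array(proj(c,[0.21163,-0.00936,0.0]))
for nm,box,thr,rad,zc in [("dropA",(128,158,148,180),62,.0125,30),("dropB",(338,156,360,176),62,.0125,30),("bottle",(298,148,336,184),52,.0325,55),("pot",(232,160,255,182),95,.021,25)]:
    P=meas(c,box,thr); ce=P.mean(0); W=np.array([onz(c,u,v,0)[:2] for u,v in P[::7]])
    n=np.array([.2116,-.0094]); dirn=(W.mean(0)-n); dirn/=np.linalg.norm(dirn)
    a=(W-n)@dirn; print(nm,len(P)/64,"cent",ce.round(1),"onz",onz(c,*ce,zc/1000).round(4),"near edge foot ->",(n+dirn*(np.percentile(a,.5)+rad)).round(4), "far ext",a.max().round(4),"near",a.min().round(4))
```

```text
[[145 144 143 143 142 141 139 141 142 141 142 143 144 145 144 146 146 145
  146 146]
 [147 146 145 141 139 137 136 134 137 139 141 142 144 144 144 146 145 146
  146 146]
 [147 145 142 134 125 121 117 117 123 129 135 139 141 141 143 143 145 146
  146 147]
 [145 142 133 115  98  85  80  82  90 107 123 132 137 142 143 143 145 146
  146 146]
 [145 140 124  92  66  48  42  46  57  75  97 117 129 137 142 143 144 145
  146 146]
 [146 138 119  83  51  33  29  30  35  45  66  91 112 127 135 141 142 144
  146 146]
 [147 141 123  91  54  33  27  31  30  30  47  65  89 110 123 130 137 140
  143 144]
 [145 143 129 101  67  42  31  30  32  33  41  52  71  90 103 113 122 128
  132 138]
 [146 143 137 117  89  59  40  35  32  38  48  54  65  81  93 101 108 112
  117 123]
 [146 146 144 133 113  89  65  47  42  48  56  62  69  79  92  99 100 102
  104 108]
 [147 146 146 143 133 116  95  76  64  63  67  73  79  88  96  97  99  99
  101 101]
 [145 145 145 145 143 135 122 109  96  88  87  89  93  97  99  99  99 101
  100 100]
 [147 145 146 146 145 143 139 133 126 119 113 111 108 106 102 100 100 101
  100 
[... 1297 characters left out ...]
 99]
 [129 133 135 135 132 128 123 118 110 107 104 102 102 100 100 100]
 [111 117 125 129 133 136 134 133 126 119 116 109 107 104 101 100]
 [101 104 108 112 117 125 138 141 139 139 132 125 120 118 112 107]]
dropA 37.25 cent [137.6 166.7] onz [0.4672 0.4152 0.03  ] near edge foot -> [0.4713 0.422 ] far ext 0.5217 near 0.4906
dropB 35.46875 cent [348.5 164.7] onz [ 0.474  -0.3105  0.03  ] near edge foot -> [ 0.4795 -0.3167] far ext 0.4219 near 0.3946
bottle 322.59375 cent [314.6 165.8] onz [ 0.4656 -0.1908  0.055 ] near edge foot -> [ 0.4711 -0.1946] far ext 0.3649 near 0.2849
pot 114.875 cent [242.4 170. ] onz [0.4563 0.054  0.025 ] near edge foot -> [0.4599 0.0548] far ext 0.2806 near 0.2346
```

Run:
```python
from h import *
c=vision.camera("top"); d=vision.camera("side")
crop(d,185,255,215,300,13,"pics/sA.png")
crop(d,222,145,262,228,7,"pics/sB.png")
o=ray(d,0,0)[0]
def side(u,vfoot,rad):
    p=onz(d,u,vfoot,0); h=p-o; h[2]=0; h/=np.linalg.norm(h); return (p+h*rad)[:2].round(4)
print("A",side(199.2,292.6,.0125),"pot",side(170+228/3.5,140+290/3.5,.021),"bottle",side(170+268/3.5,140+184/3.5,.0325))
# top view of vertical axis for A at these
for nm,P in (("A",side(199.2,292.6,.0125)),("bottle",side(170+268/3.5,140+184/3.5,.0325))):
    print(nm,[np.round(proj(c,[*P,z]),1) for z in (0,.056,.08,.106,.159)])
# tips in top image
for nm,uv,z in (("A",(135.7,166.),.078),("B",(349.5,163.5),.078)): print(nm,onz(c,*uv,z))
```

```text
A [0.4665 0.4138] pot [0.4538 0.0582] bottle [ 0.461  -0.1873]
A [array([140.5, 168.4]), array([135.8, 165.5]), array([133.6, 164.2]), array([131.2, 162.7]), array([125.9, 159.5])]
bottle [array([311.6, 169.9]), array([313.6, 167.1]), array([314.5, 165.8]), array([315.5, 164.4]), array([317.8, 161.2])]
A [0.46077762 0.40716057 0.078     ]
B [ 0.46913696 -0.30353136  0.078     ]
```

View pics/sA.png

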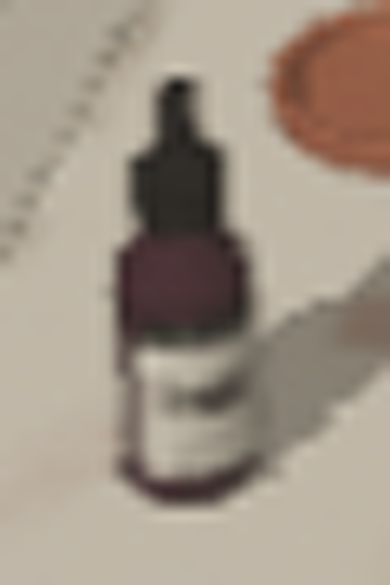

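View pics/sB.png

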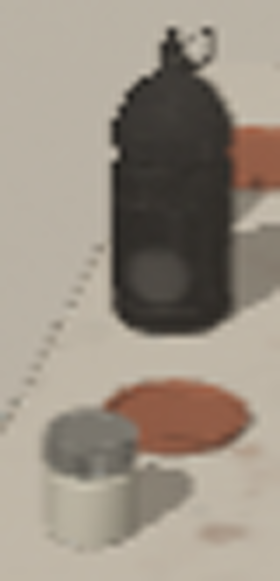

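Request:
{"name": "arm_command", "arguments": {
  "targets": [
    [[0,0,0,0,6.9,0],[0,0,0,0,6.9,0],[0,0,0,0,6.9,0],[0,0,0,0,6.8,0],[0.025,0,-0.025,0,0,0],[0.025,0,-0.025,0,0,0],[0.025,0,-0.025,0,0,0],[0.025,0,-0.025,0,0,0],[0.025,0,-0.025,0,0,0],[0.025,0,-0.025,0,0,0],[0.025,0,-0.025,0,0,0],[0.025,0,-0.025,0,0,0]]
  ]
}}

```text
time: 1.4
ee_pos: [0.472, 0.5962, 0.2226]
eef_rot: [-0.653, -0.271, 0.271, 0.653]
ft_force: [-0.8, 0.4, -0.2]
width: 0.0868
```

Request:
{"name": "arm_command", "arguments": {
  "targets": [
    [[-0.028,0,-0.028,0,0,0],[-0.028,0,-0.028,0,0,0],[-0.028,0,-0.028,0,0,0],[-0.028,0,-0.028,0,0,0],[-0.028,0,-0.028,0,0,0],[-0.028,0,-0.028,0,0,0],[-0.028,0,-0.028,0,0,0],[-0.028,0,-0.028,0,0,0],[-0.028,0,-0.028,0,0,0],[-0.028,0,-0.028,0,0,0],[-0.028,0,-0.028,0,0,0]]
  ]
}}

```text
time: 2.32
ee_pos: [0.4703, 0.1589, 0.2227]
eef_rot: [-0.653, -0.271, 0.271, 0.653]
ft_force: [0.7, 0.3, 0.6]
width: 0.0867
```

Request:
{"name": "arm_command", "arguments": {
  "targets": [
    [[-0.028,0,-0.028,0,0,0],[-0.028,0,-0.028,0,0,0],[-0.028,0,-0.028,0,0,0],[-0.028,0,-0.028,0,0,0],[-0.028,0,-0.028,0,0,0],[-0.028,0,-0.028,0,0,0],[-0.028,0,-0.028,0,0,0],[-0.028,0,-0.028,0,0,0],[-0.028,0,-0.028,0,0,0],[-0.028,0,-0.028,0,0,0],[-0.028,0,-0.028,0,0,0],[-0.014,0,-0.014,0,0,0]]
  ]
}}

```text
time: 3.32
ee_pos: [0.4696, -0.2994, 0.2229]
eef_rot: [0.654, 0.269, -0.27, -0.653]
ft_force: [0.1, 0.1, -0.6]
width: 0.0872
```

Request:
{"name": "arm_command", "arguments": {
  "targets": [
    [[-0.005,0.0,-0.0106,0,0,0],[0,0.03,0,0,0,0],[0,0.03,0,0,0,0],[0,0.03,0,0,0,0],[0,0.02,0,0,0,0],[0,0,0,0,0,0]]
  ]
}}

```text
time: 3.82
ee_pos: [0.4728, -0.3041, 0.1086]
eef_rot: [-0.652, -0.269, 0.272, 0.655]
ft_force: [-0.3, 0.4, -0.4]
width: 0.0868
```

Run:
```python
from h import *
c=vision.camera("top"); d=vision.camera("side")
crop(c,280,120,420,225,5,"pics/b1.png");crop(d,190,90,310,210,5,"pics/b2.png")
```

```text
(no output)
```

View pics/b1.png

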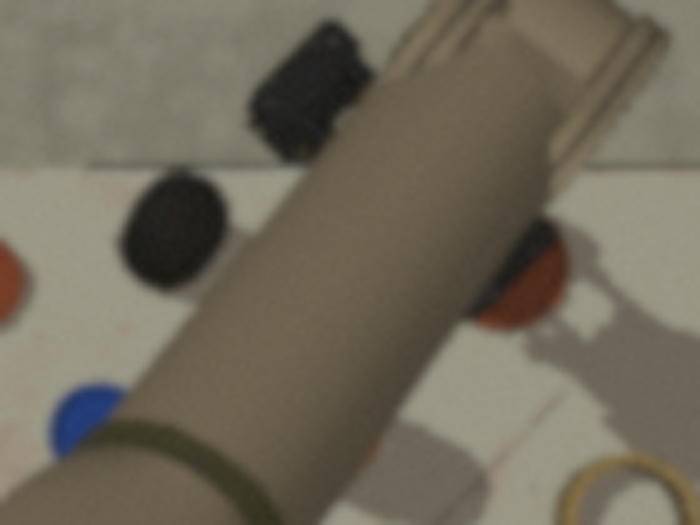

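View pics/b2.png

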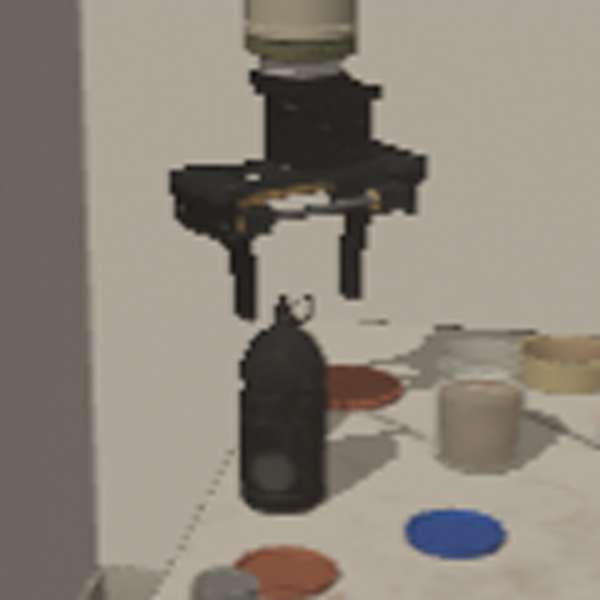

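Run:
```python
from h import *
s,R=st(); print(np.round(s["ee_pos"],4),R.round(3).tolist(),s["time"])
```

```text
[ 0.4748 -0.3057  0.1129] [[0.707, -0.001, -0.707], [0.707, 0.0, 0.707], [-0.0, -1.0, 0.001]] 3.9167
```

Request:
{"name": "arm_command", "arguments": {
  "targets": [
    [[-0.003,0.0,-0.003,0,0,0],[0,0.025,0,0,0,0],[0,0.025,0,0,0,0],[0,0.025,0,0,0,0],[0,0.012,0,0,0,0],[0,0,0,0,0,0],[0,0,0,0,0,0]]
  ]
}}

```text
time: 4.5
ee_pos: [0.4755, -0.3104, 0.0267]
eef_rot: [0.653, 0.271, -0.271, -0.653]
ft_force: [0.4, -0.2, -0.4]
width: 0.087
```

Request:
{"name": "arm_command", "arguments": {
  "targets": [
    [[0,0,0,0,0,0],[0,0,0,0,0,0],[0,0,0,0,0,0],[0,0,0,0,0,0],[0,0,0,0,0,0],[0,0,0,0,0,0],[0,0,0,0,0,0],[0,0,0,0,0,0],[0,0,0,0,0,0],[0,0,0,0,0,0]]
  ],
  "hand": 0.4,
  "grip_force": 8
}}

```text
time: 5.33
ee_pos: [0.4749, -0.3098, 0.0254]
eef_rot: [-0.653, -0.271, 0.271, 0.653]
ft_force: [-0.3, -0.7, -0.2]
width: 0.0364
```

Run:
```python
from h import *
s,R=st(); print(np.round(s["ee_pos"],4),s["width"],s["time"])
d=vision.camera("side")
crop(d,190,90,310,210,5,"pics/b3.png")
```

```text
[ 0.4749 -0.3098  0.0254] 0.036413020867268664 5.3333
```

View pics/b3.png

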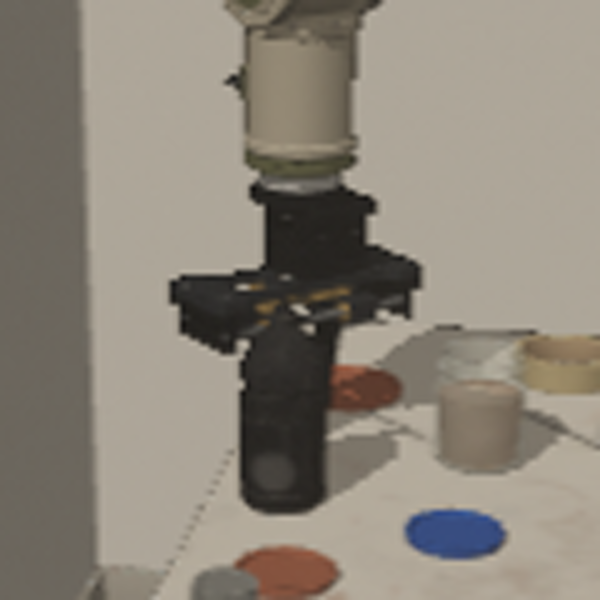

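Request:
{"name": "arm_command", "arguments": {
  "targets": [
    [[0,0,0,0,0,0],[0,0,0,0,0,0],[0,0,0,0,0,0],[0,0,0,0,0,0],[0,0,0,0,0,0],[0,0,0,0,0,0]]
  ],
  "hand": 0,
  "grip_force": 12
}}

```text
time: 5.88
ee_pos: [0.4749, -0.3098, 0.0255]
eef_rot: [-0.653, -0.271, 0.271, 0.653]
ft_force: [0.4, 0.2, -0.8]
width: 0.0242
```

Request:
{"name": "arm_command", "arguments": {
  "targets": [
    [[0,-0.01,0,0,0,0],[0,-0.02,0,0,0,0],[0,-0.03,0,0,0,0],[0,-0.035,0,0,0,0],[0,-0.035,0,0,0,0],[0,-0.035,0,0,0,0],[0,-0.02,0,0,0,0],[0,-0.005,0,0,0,0],[0,0,0,0,0,0]]
  ]
}}

```text
time: 6.63
ee_pos: [0.4755, -0.3103, 0.2174]
eef_rot: [0.654, 0.272, -0.27, -0.653]
ft_force: [-0.3, -0.6, -1.2]
width: 0.0245
```

Run:
```python
from h import *
s,R=st(); print(np.round(s["ee_pos"],4),s["width"],s["time"])
d=vision.camera("side")
crop(d,190,90,310,210,5,"pics/b4.png")
```

```text
[ 0.4755 -0.3103  0.2174] 0.02445259894374868 6.6333
```

View pics/b4.png

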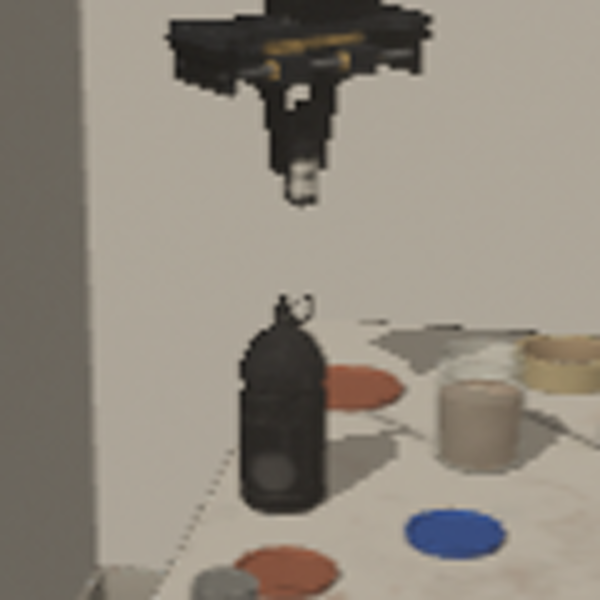

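Request:
{"name": "arm_command", "arguments": {
  "targets": [
    [[0.012,0,0.0125,0,0,0],[0.0258,0,0.0271,0,0,0],[0.0258,0,0.0271,0,0,0],[0.0258,0,0.0271,0,0,0],[0.0258,0,0.0271,0,0,0],[0.0258,0,0.0271,0,0,0],[0.0258,0,0.0271,0,0,0],[0.0258,0,0.0271,0,0,0],[0.0258,0,0.0271,0,0,0],[0.0258,0,0.0271,0,0,0],[0.0258,0,0.0271,0,0,0],[0.0258,0,0.0271,0,0,0]]
  ]
}}

```text
time: 7.68
ee_pos: [0.4628, 0.1205, 0.2138]
eef_rot: [-0.653, -0.27, 0.272, 0.653]
ft_force: [1.2, 1.0, -0.2]
width: 0.0243
```

Request:
{"name": "arm_command", "arguments": {
  "targets": [
    [[0.0258,0,0.0271,0,0,0],[0.0128,0,0.0137,0,0,0],[0,0,0,0,0,0],[0,0.03,0,0,0,0],[0,0.03,0,0,0,0],[0,0.03,0,0,0,0],[0,0.03,0,0,0,0],[0,0.02,0,0,0,0],[0,0,0,0,0,0]]
  ]
}}

```text
time: 8.43
ee_pos: [0.459, 0.1726, 0.0703]
eef_rot: [0.654, 0.267, -0.274, -0.653]
ft_force: [-0.5, -0.8, -1.8]
width: 0.0239
```

Run:
```python
from h import *
s,R=st(); print(np.round(s["ee_pos"],4),s["width"],s["time"])
d=vision.camera("side");c=vision.camera("top")
print(proj(d,s["ee_pos"]))
crop(d,185,170,285,270,6,"pics/b5.png")
crop(c,170,130,270,200,6,"pics/b6.png")
```

```text
[0.459  0.1726 0.0703] 0.023853776553737476 8.4333
(np.float64(225.01333464707665), np.float64(216.053165709616))
```

View pics/b5.png

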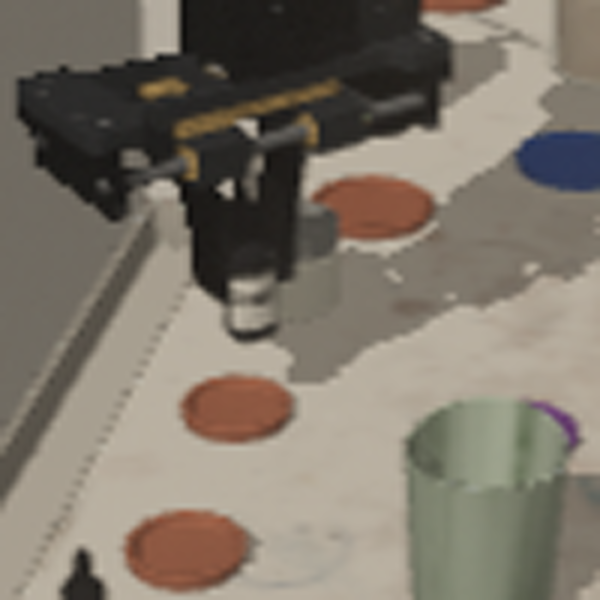

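View pics/b6.png

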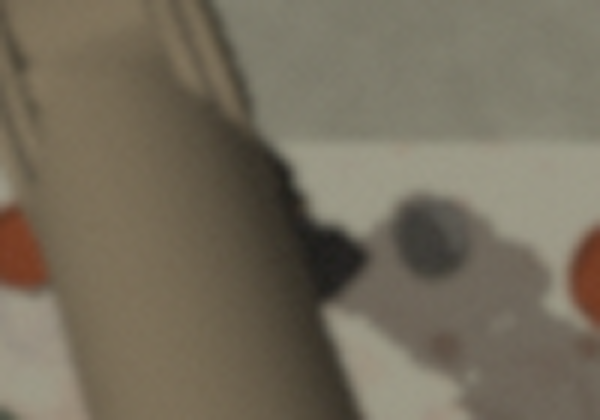

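```bash
cat >> h.py <<'E'
def avg(n=5):
    P=[]
    for i in range(n):
        vision.camera("side"); P.append(readout.read_state()["ee_pos"])
    P=np.array(P); return P.mean(0),P.std(0)
E
python3 - <<'E'
from h import *
print(avg(8)); d=vision.camera("side")
p,_=avg(3); fz=p[2]-.026
o=ray(d,0,0)[0]; q=onz(d,226.8,226.2,fz); h=q-o; h[2]=0; h/=np.linalg.norm(h); print(fz,q+h*.0125)
for S in ([.4629,.1747,.003],[.4573,.2956,.003]):print(proj(d,S))
E
```

```text
(array([0.46318545, 0.17524976, 0.07655055]), array([0.00022147, 0.00022525, 0.00030521]))
0.04976572742796452 [0.45239038 0.18059196 0.04976573]
(np.float64(223.83396942513426), np.float64(237.09725139482617))
(np.float64(215.34244805548158), np.float64(260.55405536031407))
```

Run:
```python
from h import *
d=vision.camera("side"); p=np.array([.4632,.1753,.05]);print(proj(d,p),proj(d,p+[0,0,.026]))
t=np.array([-.707,.707,0])
for k in (0,.004,.008,.012): print(k,proj(d,p+t*k))
crop(d,215,200,240,232,20,"pics/b7.png")
```

```text
(np.float64(223.44535297172223), np.float64(222.7504010084242)) (np.float64(223.30951161666772), np.float64(214.5470828888234))
0 (np.float64(223.44535297172223), np.float64(222.7504010084242))
0.004 (np.float64(224.1959191726132), np.float64(223.30955347927718))
0.008 (np.float64(224.95046563121554), np.float64(223.87167113951824))
0.012 (np.float64(225.70902409270252), np.float64(224.43677763848314))
```

View pics/b7.png

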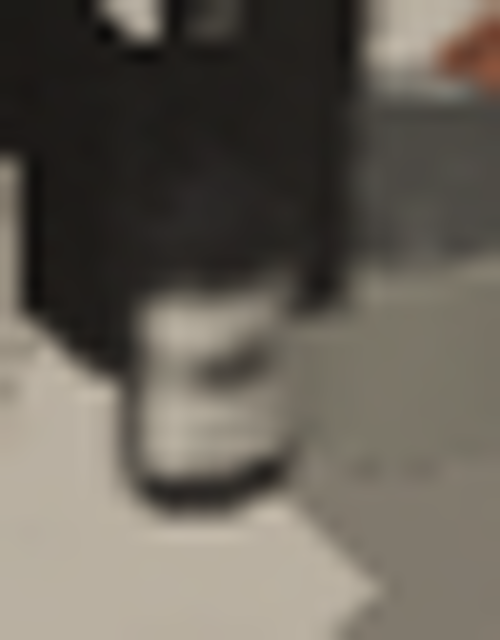

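Request:
{"name": "arm_command", "arguments": {
  "targets": [
    [[0,0.01,-0.006,0,0,0],[0,0.015,0,0,0,0],[0,0.012,0,0,0,0],[0,0.005,0,0,0,0],[0,0.003,0,0,0,0],[0,0.001,0,0,0,0],[0,0.0,0,0,0,0],[0,0,0,0,0,0]]
  ]
}}

```text
time: 9.85
ee_pos: [0.4672, 0.171, 0.03]
eef_rot: [-0.653, -0.271, 0.271, 0.653]
ft_force: [-0.1, -0.1, -0.9]
width: 0.0245
```

Run:
```python
from h import *
print(avg(4)); s,_=st(); print(s["ft_force"])
d=vision.camera("side");crop(d,205,205,245,247,14,"pics/b8.png")
```

```text
(array([0.46718726, 0.17103423, 0.03001074]), array([4.85468281e-05, 1.29951146e-05, 4.20053063e-05]))
[ 0.05061339 -0.42413256 -0.75069932]
```

View pics/b8.png

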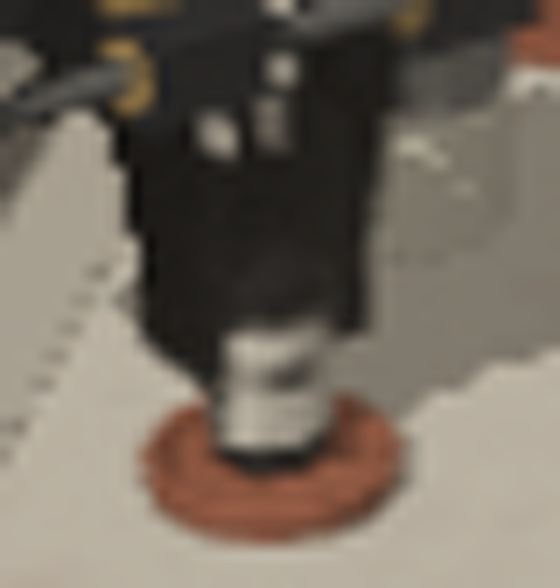

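Request:
{"name": "arm_command", "arguments": {
  "targets": [
    [[0,0.001,0,0,0,0],[0,0,0,0,0,0],[0,0,0,0,0,0]]
  ]
}}

```text
time: 10.35
ee_pos: [0.4668, 0.1709, 0.0285]
eef_rot: [-0.653, -0.271, 0.271, 0.653]
ft_force: [0.4, 0.4, -0.1]
width: 0.0245
```

Request:
{"name": "arm_command", "arguments": {
  "targets": [
    [[0,0,0,0,0,0],[0,0,0,0,0,0],[0,0,0,0,0,0],[0,0,0,0,0,0],[0,0,0,0,0,0],[0,0,0,0,0,0]]
  ],
  "hand": 0.55
}}

```text
time: 10.85
ee_pos: [0.4669, 0.1709, 0.0285]
eef_rot: [-0.653, -0.271, 0.271, 0.653]
ft_force: [-0.1, 0.6, 0.2]
width: 0.0466
```

Request:
{"name": "arm_command", "arguments": {
  "targets": [
    [[0,-0.01,0,0,0,0],[0,-0.03,0,0,0,0],[0,-0.04,0,0,0,0],[0,-0.04,0,0,0,0],[0,-0.04,0,0,0,0],[0,-0.04,0,0,0,0],[0,-0.02,0,0,0,0],[0,0,0,0,0,0]]
  ],
  "hand": 1
}}

```text
time: 11.52
ee_pos: [0.4688, 0.1715, 0.2546]
eef_rot: [-0.653, -0.274, 0.268, 0.654]
ft_force: [1.6, 0.2, -0.4]
width: 0.086
```

Run:
```python
from h import *
print(avg(4)); s,_=st(); print(s["ft_force"],s["width"])
d=vision.camera("side");crop(d,185,170,285,270,6,"pics/b9.png")
```

```text
(array([0.466938  , 0.17081546, 0.24929477]), array([0.0006267 , 0.00025088, 0.00152191]))
[ 1.15977088  0.60448735 -0.36697173] 0.08709722711329604
```

View pics/b9.png

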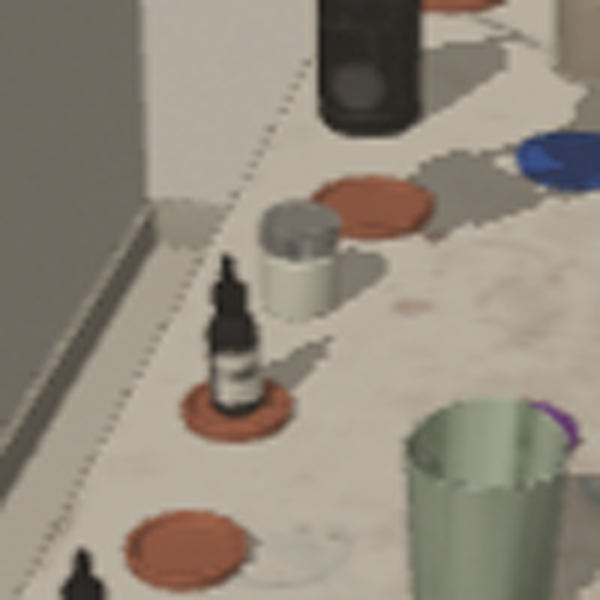

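Request:
{"name": "arm_command", "arguments": {
  "targets": [
    [[0.015,0,0.015,0,0,0],[0.0285,0,0.0285,0,0,0],[0.0285,0,0.0285,0,0,0],[0.0285,0,0.0285,0,0,0],[0.0285,0,0.0285,0,0,0],[0.0285,0,0.0285,0,0,0],[0.0145,0,0.0145,0,0,0],[0,0.03,0,0,0,0],[0,0.04,0,0,0,0],[0,0.03,0,0,0,0],[0,0.01,0,0,0,0],[0,0,0,0,0,0]]
  ]
}}

```text
time: 12.77
ee_pos: [0.4651, 0.4125, 0.1349]
eef_rot: [0.654, 0.269, -0.273, -0.652]
ft_force: [0.6, 0.3, 0.0]
width: 0.0871
```

Run:
```python
from h import *
print(avg(6))
d=vision.camera("side")
p=avg(3)[0]
print([proj(d,[p[0],p[1],z]) for z in (0,.04,.08)])
crop(d,160,200,260,310,5.4,"pics/c1.png")
```

```text
(array([0.4672904 , 0.41451972, 0.14005445]), array([0.00049913, 0.00048156, 0.00112393]))
[(np.float64(198.73783539102655), np.float64(289.37074472000086)), (np.float64(198.03858090071768), np.float64(275.15693078597667)), (np.float64(197.31373167739443), np.float64(260.42285022828526))]
```

View pics/c1.png

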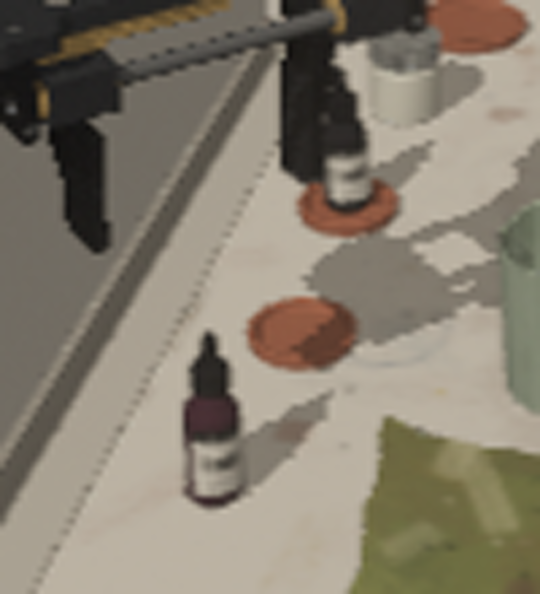

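Request:
{"name": "arm_command", "arguments": {
  "targets": [
    [[0,0.02,0,0,0,0],[0,0.03,0,0,0,0],[0,0.03,0,0,0,0],[0,0.024,0,0,0,0],[0,0.01,0,0,0,0],[0,0,0,0,0,0],[0,0,0,0,0,0]]
  ]
}}

```text
time: 13.85
ee_pos: [0.467, 0.4144, 0.0253]
eef_rot: [-0.653, -0.271, 0.271, 0.653]
ft_force: [0.2, -0.1, -0.5]
width: 0.0872
```

Request:
{"name": "arm_command", "arguments": {
  "targets": [
    [[0,0,0,0,0,0],[0,0,0,0,0,0],[0,0,0,0,0,0],[0,0,0,0,0,0],[0,0,0,0,0,0],[0,0,0,0,0,0],[0,0,0,0,0,0],[0,0,0,0,0,0],[0,0,0,0,0,0],[0,0,0,0,0,0]]
  ],
  "hand": 0.42,
  "grip_force": 8
}}

```text
time: 14.68
ee_pos: [0.4667, 0.4141, 0.0245]
eef_rot: [-0.653, -0.271, 0.271, 0.653]
ft_force: [-0.2, 0.4, 0.1]
width: 0.0379
```

Run:
```python
from h import *
print(avg(3))
d=vision.camera("side");c=vision.camera("top")
crop(d,170,240,230,305,9,"pics/c2.png");crop(c,110,140,170,190,9,"pics/c3.png")
```

```text
(array([0.46667724, 0.41411006, 0.02452516]), array([1.23116557e-05, 9.36895686e-06, 9.29715996e-06]))
```

View pics/c2.png

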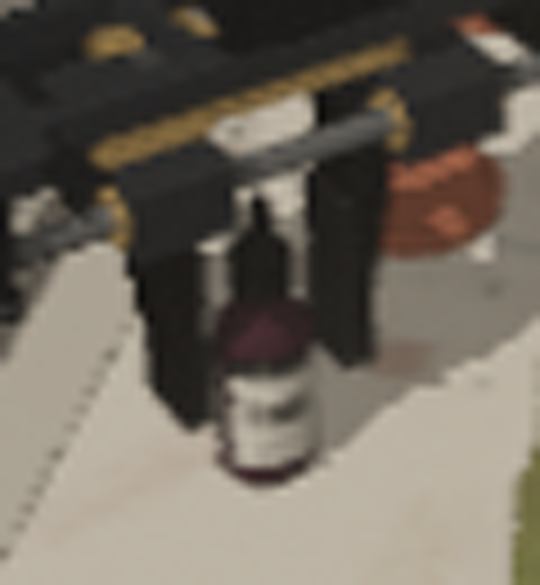

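View pics/c3.png

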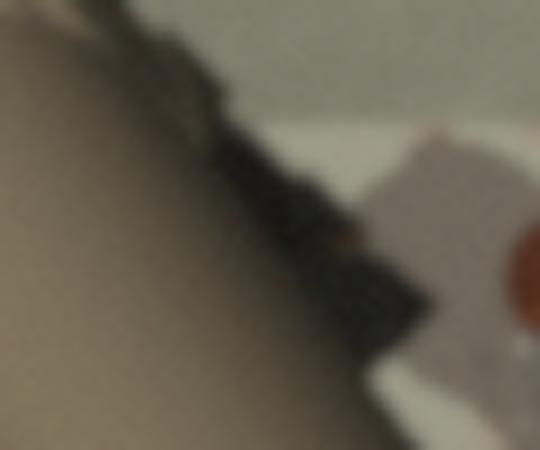

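Run:
```python
from h import *
d=vision.camera("side");o=ray(d,0,0)[0]
for u,v in ((198.7,292.6),(198.7,293.3)):
    p=onz(d,u,v,0); h=p-o; h[2]=0; h/=np.linalg.norm(h); print((p+h*.0125).round(4))
```

```text
[0.4676 0.414  0.    ]
[0.4669 0.4164 0.    ]
```

Request:
{"name": "arm_command", "arguments": {
  "targets": [
    [[0.0,0,0.003,0,0,0],[0,0,0,0,0,0]]
  ]
}}

```text
time: 15.15
ee_pos: [0.464, 0.4168, 0.0245]
eef_rot: [-0.653, -0.271, 0.271, 0.653]
ft_force: [-0.7, -0.2, 0.4]
width: 0.0365
```

Request:
{"name": "arm_command", "arguments": {
  "targets": [
    [[0,0,0,0,0,0],[0,0,0,0,0,0],[0,0,0,0,0,0],[0,0,0,0,0,0],[0,0,0,0,0,0],[0,0,0,0,0,0]]
  ],
  "hand": 0,
  "grip_force": 12
}}

```text
time: 15.65
ee_pos: [0.4646, 0.4162, 0.0246]
eef_rot: [-0.653, -0.271, 0.271, 0.653]
ft_force: [-0.6, 0.2, 0.7]
width: 0.0248
```

Request:
{"name": "arm_command", "arguments": {
  "targets": [
    [[0,-0.01,0,0,0,0],[0,-0.02,0,0,0,0],[0,-0.03,0,0,0,0],[0,-0.03,0,0,0,0],[0,-0.01,0,0,0,0],[0,0,0,0,0,0]]
  ]
}}

```text
time: 16.15
ee_pos: [0.4661, 0.4175, 0.1287]
eef_rot: [-0.652, -0.273, 0.269, 0.654]
ft_force: [0.9, 0.3, -1.0]
width: 0.0243
```

Run:
```python
from h import *
p,_=avg(6); print(p)
d=vision.camera("side");c=vision.camera("top"); print(readout.read_state()["width"])
t=np.array([-.707,.707,0]);p[2]-=.0245
print([np.round(proj(d,p+t*k),1) for k in (0,.004,.008)])
crop(d,175,200,225,260,10,"pics/c4.png")
```

```text
[0.46421181 0.41592256 0.12386919]
0.024107175145370714
[array([198. , 253.6]), array([198.8, 254.4]), array([199.7, 255.2])]
```

View pics/c4.png

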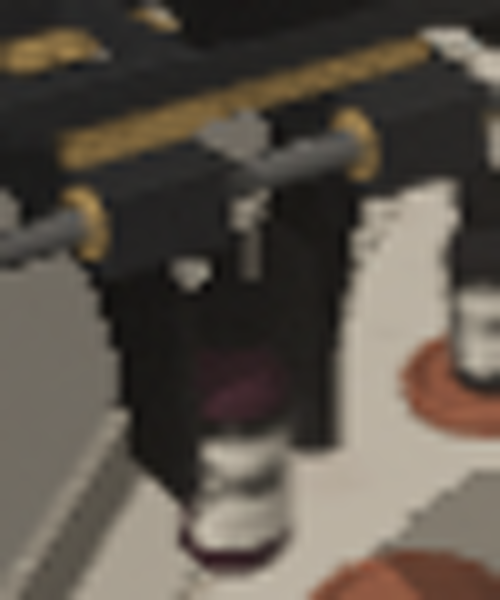

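Request:
{"name": "arm_command", "arguments": {
  "targets": [
    [[-0.015,0,-0.014,0,0,0],[-0.025,0,-0.022,0,0,0],[-0.025,0,-0.022,0,0,0],[-0.017,0,-0.015,0,0,0],[-0.008,0,-0.007,0,0,0],[0,0.01,0,0,0,0],[0,0.025,0,0,0,0],[0,0.025,0,0,0,0],[0,0.015,0,0,0,0],[0,0,0,0,0,0],[0,0,0,0,0,0]]
  ]
}}

```text
time: 17.47
ee_pos: [0.4569, 0.2968, 0.0487]
eef_rot: [0.653, 0.271, -0.272, -0.653]
ft_force: [0.8, 0.3, -1.0]
width: 0.0242
```

Run:
```python
from h import *
p,_=avg(5); print(p)
d=vision.camera("side")
print(proj(d,[.4573,.2956,.003]),proj(d,[p[0],p[1],p[2]-.0245]))
crop(d,190,215,240,275,10,"pics/c5.png")
```

```text
[0.45805297 0.29700108 0.05042933]
(np.float64(215.34244805548158), np.float64(260.55405536031407)) (np.float64(214.71784495073013), np.float64(253.2968537194571))
```

View pics/c5.png

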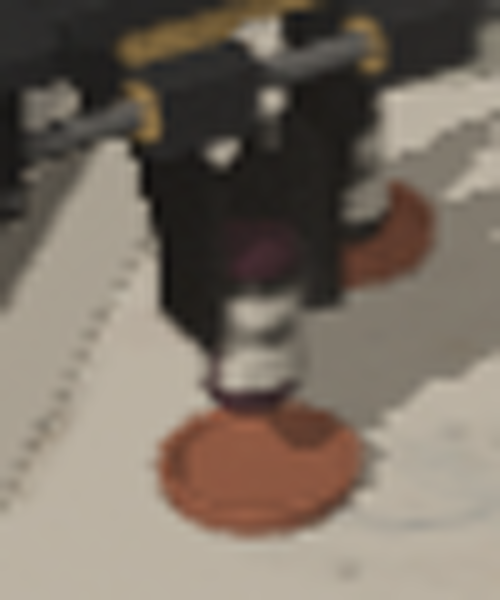

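Request:
{"name": "arm_command", "arguments": {
  "targets": [
    [[0,0.008,0,0,0,0],[0,0.008,0,0,0,0],[0,0.004,0,0,0,0],[0,0.002,0,0,0,0],[0,0.001,0,0,0,0],[0,0,0,0,0,0],[0,0,0,0,0,0],[0,0,0,0,0,0]]
  ]
}}

```text
time: 18.43
ee_pos: [0.4578, 0.2962, 0.0269]
eef_rot: [-0.653, -0.271, 0.271, 0.653]
ft_force: [-0.6, -1.0, 5.7]
width: 0.024
```

Request:
{"name": "arm_command", "arguments": {
  "targets": [
    [[0,0,0,0,0,0],[0,0,0,0,0,0],[0,0,0,0,0,0],[0,0,0,0,0,0],[0,0,0,0,0,0],[0,0,0,0,0,0]]
  ],
  "hand": 0.55
}}

```text
time: 18.93
ee_pos: [0.4575, 0.296, 0.0264]
eef_rot: [0.653, 0.271, -0.271, -0.653]
ft_force: [0.6, -0.3, 1.3]
width: 0.0471
```

Request:
{"name": "arm_command", "arguments": {
  "targets": [
    [[0,-0.01,0,0,0,0],[0,-0.03,0,0,0,0],[0,-0.04,0,0,0,0],[0,-0.04,0,0,0,0],[0,-0.03,0,0,0,0],[0,0,0,0,0,0]]
  ],
  "hand": 1
}}

```text
time: 19.43
ee_pos: [0.4603, 0.2978, 0.1843]
eef_rot: [-0.652, -0.274, 0.267, 0.654]
ft_force: [0.8, 0.8, -0.0]
width: 0.0799
```

Run:
```python
from h import *
p,_=avg(5); print(p)
d=vision.camera("side");c=vision.camera("top")
crop(d,180,200,300,290,6,"pics/c6.png")
```

```text
[0.45778273 0.29616615 0.1776318 ]
```

View pics/c6.png

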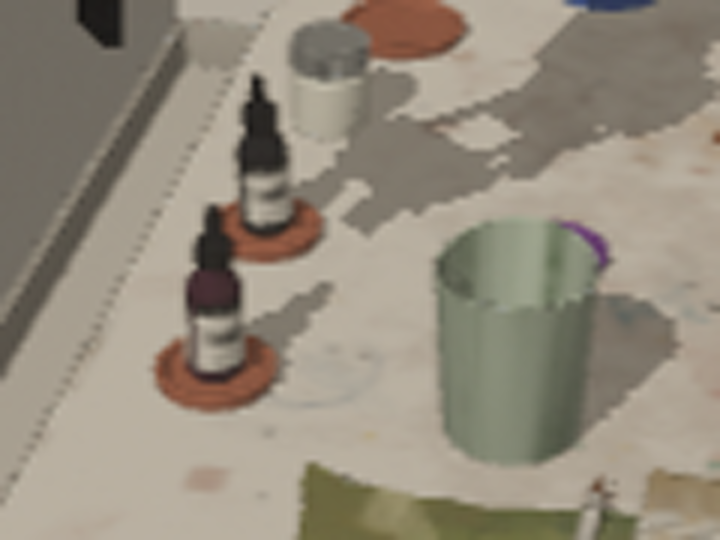

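Request:
{"name": "arm_command", "arguments": {
  "targets": [
    [[-0.0245,0,-0.0239,0,0,0],[-0.0245,0,-0.0239,0,0,0],[-0.0245,0,-0.0239,0,0,0],[-0.0245,0,-0.0239,0,0,0],[-0.0245,0,-0.0239,0,0,0],[-0.0245,0,-0.0239,0,0,0],[-0.0245,0,-0.0239,0,0,0],[0,0,0,0,0,0],[0,0.03,0,0,0,0],[0,0.04,0,0,0,0],[0,0.02,0,0,0,0],[0,0,0,0,0,0]]
  ]
}}

```text
time: 20.78
ee_pos: [0.4514, 0.0557, 0.0822]
eef_rot: [-0.653, -0.268, 0.274, 0.653]
ft_force: [-1.3, -0.4, 0.2]
width: 0.0872
```

Run:
```python
from h import *
p,_=avg(5); print(p)
d=vision.camera("side");o=ray(d,0,0)[0]
crop(d,200,165,270,230,9,"pics/d1.png")
print([np.round(proj(d,[p[0],p[1],z]),1) for z in (0,.05)])
for u,v in ((234.5,222.3),):
    q=onz(d,u,v,0); h=q-o; h[2]=0; h/=np.linalg.norm(h); print((q+h*.021).round(4))
```

```text
[0.45487857 0.05650799 0.08694563]
[array([234.9, 219.4]), array([234.8, 205.1])]
[0.4565 0.055  0.    ]
```

View pics/d1.png

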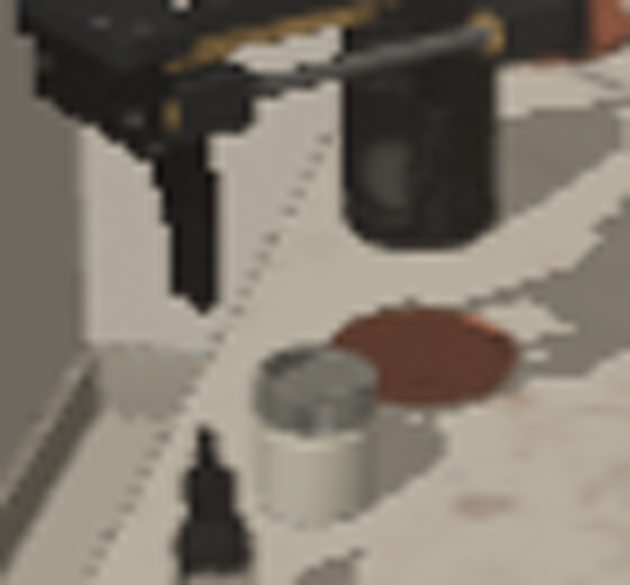

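Request:
{"name": "arm_command", "arguments": {
  "targets": [
    [[0,0.02,0,0,0,0],[0,0.03,0,0,0,0],[0,0.018,0,0,0,0],[0,0.006,0,0,0,0],[0,0,0,0,0,0],[0,0,0,0,0,0]]
  ]
}}

```text
time: 21.58
ee_pos: [0.4555, 0.0566, 0.0136]
eef_rot: [0.653, 0.271, -0.27, -0.653]
ft_force: [0.2, -0.1, 1.3]
width: 0.087
```

Request:
{"name": "arm_command", "arguments": {
  "targets": [
    [[0,0,0,0,0,0],[0,0,0,0,0,0],[0,0,0,0,0,0],[0,0,0,0,0,0],[0,0,0,0,0,0],[0,0,0,0,0,0],[0,0,0,0,0,0],[0,0,0,0,0,0],[0,0,0,0,0,0]]
  ],
  "hand": 0,
  "grip_force": 12
}}

```text
time: 22.33
ee_pos: [0.4548, 0.0565, 0.0126]
eef_rot: [-0.653, -0.271, 0.271, 0.653]
ft_force: [0.9, 0.1, 0.5]
width: 0.0416
```

Request:
{"name": "arm_command", "arguments": {
  "targets": [
    [[0,-0.01,0,0,0,0],[0,-0.02,0,0,0,0],[0,-0.02,0,0,0,0],[0,0,0,0,0,0],[0,0,0,0,0,0]]
  ]
}}

```text
time: 22.75
ee_pos: [0.4556, 0.0567, 0.0638]
eef_rot: [-0.653, -0.272, 0.27, 0.653]
ft_force: [0.3, 0.0, -1.2]
width: 0.0417
```

Run:
```python
from h import *
p,_=avg(5); print(p,readout.read_state()["width"])
d=vision.camera("side");o=ray(d,0,0)[0]
crop(d,200,150,270,230,7.5,"pics/d2.png")
print(np.round(proj(d,[p[0],p[1],p[2]-.013]),1))
```

```text
[0.45434565 0.05638676 0.06217254] 0.04157204406232053
[235.  205.3]
```

View pics/d2.png

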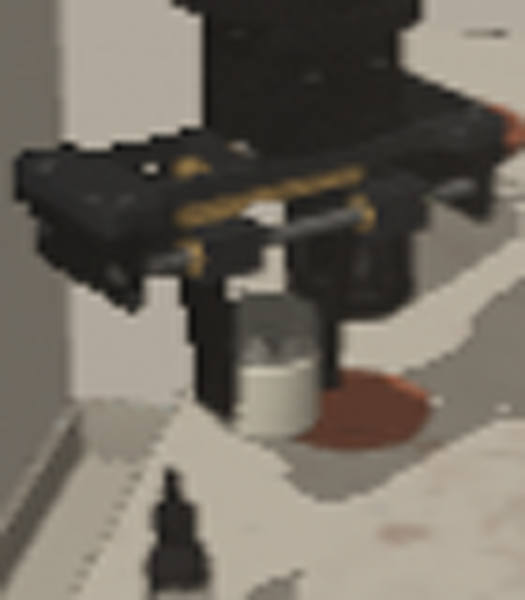

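Request:
{"name": "arm_command", "arguments": {
  "targets": [
    [[-0.013,0,-0.0102,0,0,0],[-0.025,0,-0.02,0,0,0],[-0.025,0,-0.02,0,0,0],[-0.017,0,-0.014,0,0,0],[-0.0086,0,-0.007,0,0,0],[0,0.01,0,0,0,0],[0,0.015,0,0,0,0],[0,0.005,0,0,0,0],[0,0,0,0,0,0],[0,0,0,0,0,0]]
  ]
}}

```text
time: 23.88
ee_pos: [0.4422, -0.056, 0.0321]
eef_rot: [-0.653, -0.271, 0.272, 0.653]
ft_force: [0.3, -0.5, -0.0]
width: 0.0418
```

Run:
```python
from h import *
p,_=avg(5); print(p,readout.read_state()["width"])
d=vision.camera("side");o=ray(d,0,0)[0]
crop(d,215,150,285,220,8,"pics/d3.png")
print(np.round(proj(d,[p[0],p[1],p[2]-.013]),1),np.round(proj(d,[.4389,-.057,.003]),1))
```

```text
[ 0.44286799 -0.0562054   0.03284961] 0.04173020873438604
[245.1 199.2] [246.3 203.7]
```

View pics/d3.png

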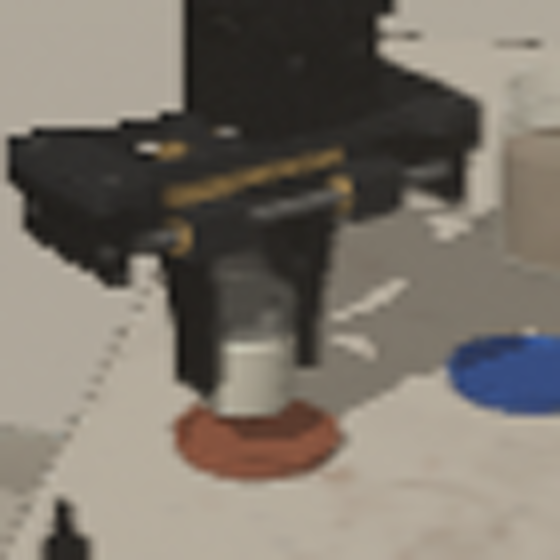

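Request:
{"name": "arm_command", "arguments": {
  "targets": [
    [[0,0.007,0,0,0,0],[0,0.006,0,0,0,0],[0,0.002,0,0,0,0],[0,0.0015,0,0,0,0],[0,0,0,0,0,0],[0,0,0,0,0,0],[0,0,0,0,0,0]]
  ]
}}

```text
time: 24.77
ee_pos: [0.4426, -0.0566, 0.016]
eef_rot: [0.653, 0.271, -0.271, -0.653]
ft_force: [-0.8, -0.2, -1.3]
width: 0.0415
```

Request:
{"name": "arm_command", "arguments": {
  "targets": [
    [[0,0.0007,0,0,0,0],[0,0,0,0,0,0],[0,0,0,0,0,0]]
  ]
}}

```text
time: 25.02
ee_pos: [0.4427, -0.0565, 0.0155]
eef_rot: [-0.653, -0.271, 0.271, 0.653]
ft_force: [-1.1, -0.0, 2.4]
width: 0.0418
```

Request:
{"name": "arm_command", "arguments": {
  "targets": [
    [[0,0,0,0,0,0],[0,0,0,0,0,0],[0,0,0,0,0,0],[0,0,0,0,0,0],[0,0,0,0,0,0],[0,0,0,0,0,0]]
  ],
  "hand": 0.75
}}

```text
time: 25.52
ee_pos: [0.4425, -0.0565, 0.0153]
eef_rot: [-0.653, -0.271, 0.271, 0.653]
ft_force: [-0.4, 0.5, -0.0]
width: 0.0639
```

Request:
{"name": "arm_command", "arguments": {
  "targets": [
    [[0,-0.01,0,0,0,0],[0,-0.03,0,0,0,0],[0,-0.04,0,0,0,0],[0,-0.04,0,0,0,0],[0,-0.04,0,0,0,0],[0,-0.04,0,0,0,0],[0,-0.02,0,0,0,0],[0,0,0,0,0,0]]
  ],
  "hand": 1
}}

```text
time: 26.18
ee_pos: [0.4445, -0.0569, 0.2409]
eef_rot: [0.654, 0.273, -0.268, -0.653]
ft_force: [0.6, 0.1, 0.3]
width: 0.0869
```

Run:
```python
from h import *
p,_=avg(6); print(p,readout.read_state()["width"])
d=vision.camera("side");o=ray(d,0,0)[0]
crop(d,215,130,295,230,6,"pics/d4.png")
```

```text
[ 0.44235506 -0.05668673  0.23557044] 0.0872974815031502
```

View pics/d4.png

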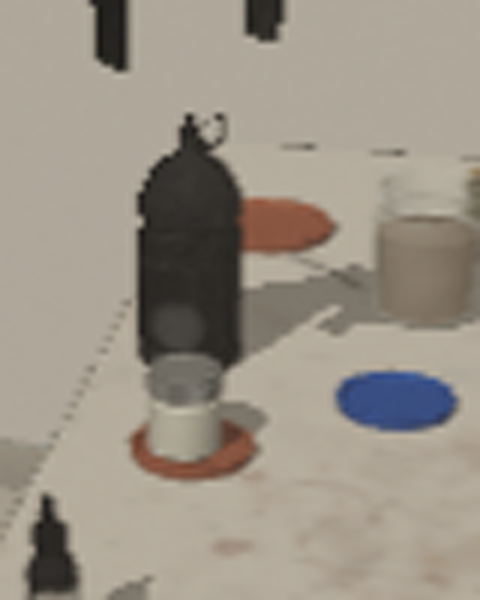

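Run:
```python
from h import *
d=vision.camera("side");c=vision.camera("top")
g=cv2.cvtColor(d["pixels"],cv2.COLOR_BGR2GRAY)
cols=[]
for v in range(172,184):
    row=g[v,225:275].astype(float); b=row<95
    xs=np.nonzero(b)[0]; print(v,225+xs.min(),225+xs.max(),end="; "); cols.append((xs.min()+xs.max())/2+225)
uc=np.median(cols); print(uc)
o,dd=ray(d,uc,178)
# side plane: vertical plane approx containing axis; line in xy at z=.05
ps=onz(d,uc,178,.05); print("side pt",ps,"dir",dd[:2]/np.linalg.norm(dd[:2]))
g2=cv2.cvtColor(c["pixels"],cv2.COLOR_BGR2GRAY)
cv2.imwrite("pics/e0.png",cv2.resize(c["pixels"][135:200,290:345],None,fx=9,fy=9,interpolation=cv2.INTER_CUBIC))
```

```text
172 238 254; 173 238 254; 174 238 254; 175 238 254; 176 238 272; 177 238 254; 178 238 255; 179 238 255; 180 238 255; 181 238 255; 182 238 254; 183 238 254; 246.0
side pt [ 0.46091591 -0.17178172  0.05      ] dir [ 0.17368704 -0.9848009 ]
```

View pics/e0.png

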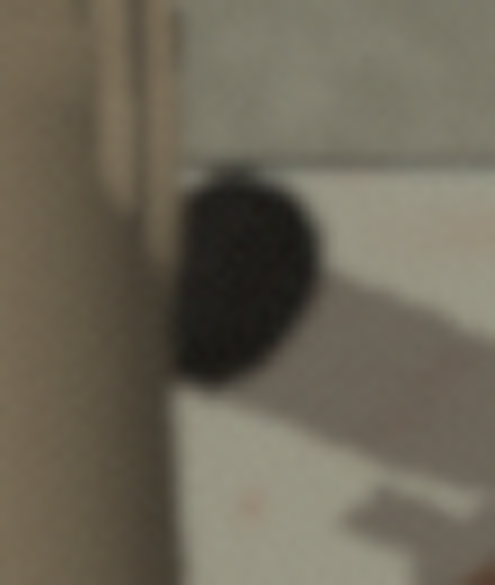

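Request:
{"name": "arm_command", "arguments": {
  "targets": [
    [[-0.01,0,-0.0139,0,0,0],[-0.02,0,-0.0278,0,0,0],[-0.02,0,-0.0278,0,0,0],[-0.019,0,-0.026,0,0,0],[-0.01,0,-0.014,0,0,0],[0,0.02,0,0,0,0],[0,0.03,0,0,0,0],[0,0.02,0,0,0,0],[0,0,0,0,0,0],[0,0,0,0,0,0]]
  ]
}}

```text
time: 27.47
ee_pos: [0.4636, -0.1898, 0.1649]
eef_rot: [-0.653, -0.27, 0.272, 0.654]
ft_force: [0.1, 0.2, 0.5]
width: 0.0873
```

Run:
```python
from h import *
p,_=avg(6); print(p,readout.read_state()["width"])
d=vision.camera("side");o=ray(d,0,0)[0]
crop(d,205,90,295,190,6,"pics/e1.png")
print([np.round(proj(d,[p[0],p[1],z]),1) for z in (0,.05,.1,.159)])
c=vision.camera("top"); print("jar",onz(c,346,206,.045))
```

```text
[ 0.46482013 -0.18999617  0.16650241] 0.08705468948462396
[array([245.7, 188.7]), array([245.8, 176.1]), array([245.9, 163.2]), array([246.1, 147.5])]
jar [ 0.33061579 -0.29517447  0.045     ]
```

View pics/e1.png

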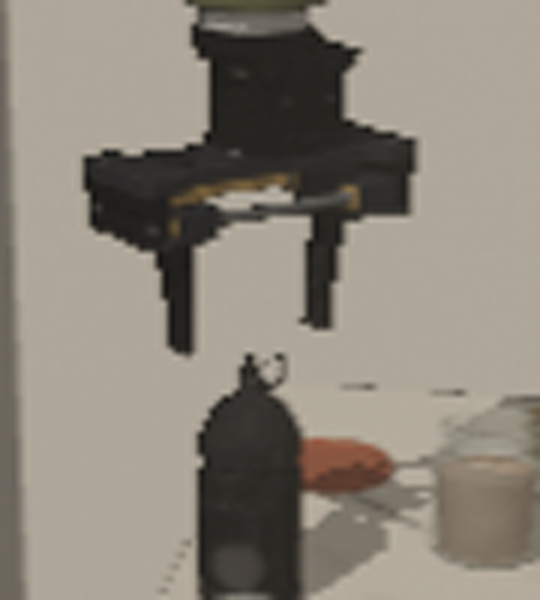

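Request:
{"name": "arm_command", "arguments": {
  "targets": [
    [[0,0.015,0,0,0,0],[0,0.02,0,0,0,0],[0,0.02,0,0,0,0],[0,0.0115,0,0,0,0],[0,0.004,0,0,0,0],[0,0,0,0,0,0],[0,0,0,0,0,0]]
  ]
}}

```text
time: 28.45
ee_pos: [0.4646, -0.1901, 0.0955]
eef_rot: [0.653, 0.271, -0.271, -0.653]
ft_force: [0.1, 0.3, 0.3]
width: 0.0871
```

Run:
```python
from h import *
p,_=avg(4); print(p,readout.read_state()["ft_force"])
d=vision.camera("side")
crop(d,205,90,295,190,6,"pics/e2.png")
```

```text
[ 0.46482272 -0.19001703  0.09576961] [-0.35903774 -0.92684881  1.04326806]
```

View pics/e2.png

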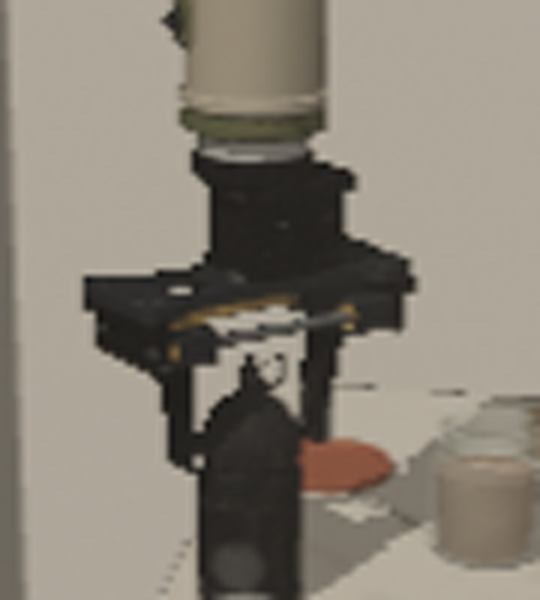

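Request:
{"name": "arm_command", "arguments": {
  "targets": [
    [[0,0,0,0,0,0],[0,0,0,0,0,0],[0,0,0,0,0,0],[0,0,0,0,0,0],[0,0,0,0,0,0],[0,0,0,0,0,0]]
  ],
  "hand": 0.4,
  "grip_force": 5
}}

```text
time: 29.2
ee_pos: [0.4642, -0.1898, 0.0948]
eef_rot: [-0.653, -0.271, 0.271, 0.653]
ft_force: [0.5, -0.2, 0.1]
width: 0.0604
```

Request:
{"name": "arm_command", "arguments": {
  "targets": [
    [[0,0,0,0,0,0],[0,0,0,0,0,0],[0,0,0,0,0,0],[0,0,0,0,0,0]]
  ],
  "hand": 0.0,
  "grip_force": 28
}}

```text
time: 29.53
ee_pos: [0.4642, -0.1898, 0.0948]
eef_rot: [-0.653, -0.271, 0.271, 0.653]
ft_force: [0.9, 0.2, -0.1]
width: 0.0598
```

Run:
```python
from h import *
p,_=avg(2); s=readout.read_state(); print(p,s["ft_force"],s["width"])
d=vision.camera("side")
crop(d,205,90,295,190,6,"pics/e3.png")
```

```text
[ 0.46422476 -0.18978924  0.09481546] [0.73800286 0.99734172 0.62649243] 0.059577835804737515
```

View pics/e3.png

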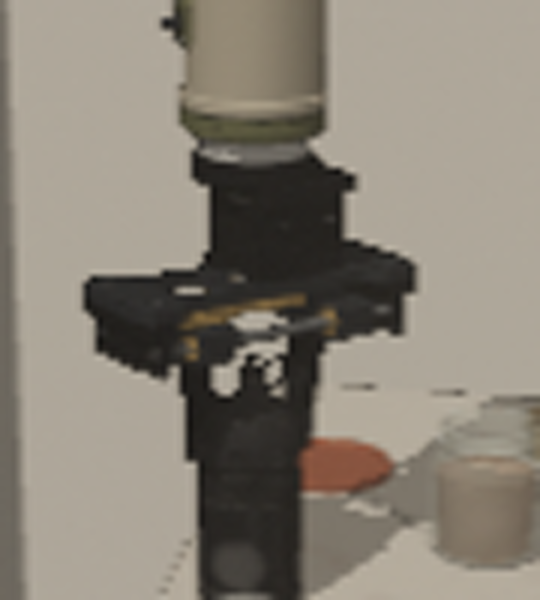

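Request:
{"name": "arm_command", "arguments": {
  "targets": [
    [[0,-0.003,0,0,0,0],[0,-0.006,0,0,0,0],[0,-0.01,0,0,0,0],[0,-0.01,0,0,0,0],[0,0,0,0,0,0],[0,0,0,0,0,0]]
  ]
}}

```text
time: 30.18
ee_pos: [0.4648, -0.1899, 0.1247]
eef_rot: [0.653, 0.271, -0.27, -0.653]
ft_force: [0.6, -0.1, -2.7]
width: 0.0599
```

Run:
```python
from h import *
p,_=avg(3); s=readout.read_state(); print(p,s["ft_force"],s["width"])
d=vision.camera("side")
crop(d,205,90,295,200,5.4,"pics/e4.png")
```

```text
[ 0.46414677 -0.18970857  0.1238087 ] [-0.50168585  0.17085288 -2.25573859] 0.05988051977463811
```

View pics/e4.png

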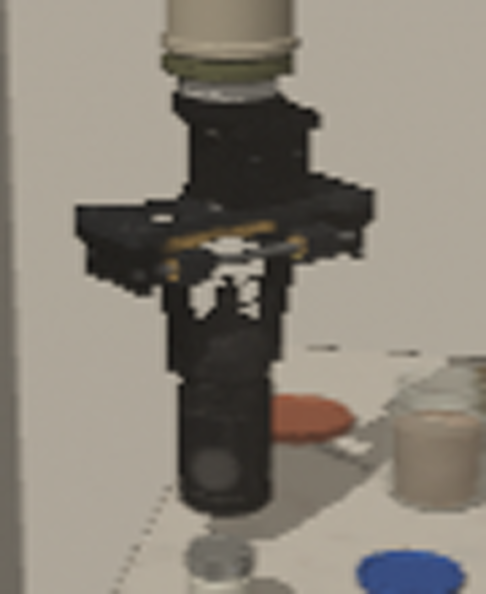

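Request:
{"name": "arm_command", "arguments": {
  "targets": [
    [[0,-0.01,0,0,0,0],[0,-0.015,0,0,0,0],[-0.0125,-0.005,-0.0111,0,0,0],[-0.0249,0,-0.0223,0,0,0],[-0.0249,0,-0.0223,0,0,0],[-0.0249,0,-0.0223,0,0,0],[-0.0249,0,-0.0223,0,0,0],[-0.0249,0,-0.0223,0,0,0],[-0.0249,0,-0.0223,0,0,0],[-0.0125,0,-0.0112,0,0,0],[0,0,0,0,0,0],[0,0,0,0,0,0]]
  ]
}}

```text
time: 31.38
ee_pos: [0.4507, -0.4244, 0.1539]
eef_rot: [-0.653, -0.27, 0.271, 0.654]
ft_force: [0.7, 1.1, -3.1]
width: 0.06
```

Run:
```python
from h import *
p,_=avg(5); s=readout.read_state(); print(p,s["ft_force"],s["width"])
d=vision.camera("side");c=vision.camera("top")
print(np.round(proj(d,[p[0],p[1],p[2]-.0948]),1),np.round(proj(d,[.4512,-.4236,.003]),1))
crop(d,205,90,315,190,6,"pics/e5.png")
crop(c,320,120,440,220,6,"pics/e6.png")
```

```text
[ 0.45192615 -0.42247245  0.15386602] [-0.15519952 -0.05411268 -2.83995402] 0.05974460309147218
[258.8 154.2] [258.7 166.8]
```

View pics/e5.png

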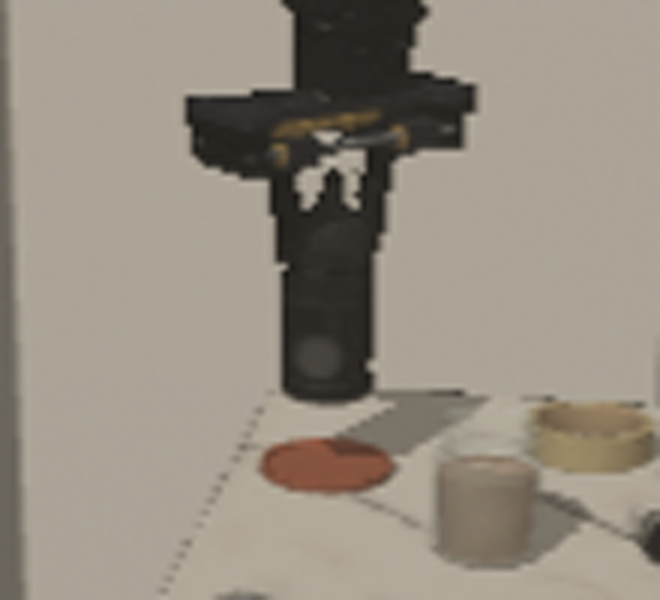

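View pics/e6.png

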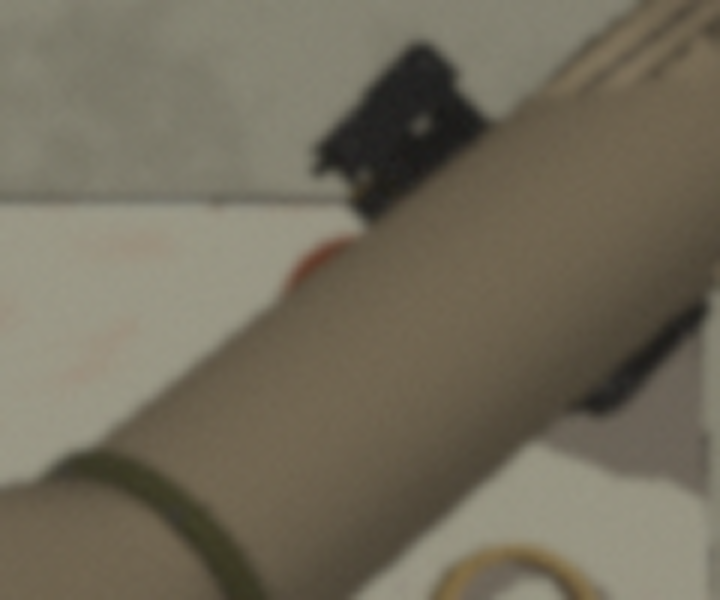

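Request:
{"name": "arm_command", "arguments": {
  "targets": [
    [[0,0.008,0,0,0,0],[0,0.015,0,0,0,0],[0,0.015,0,0,0,0],[0,0.007,0,0,0,0],[0,0.002,0,0,0,0],[0,0,0,0,0,0],[0,0,0,0,0,0]]
  ]
}}

```text
time: 32.32
ee_pos: [0.4516, -0.4238, 0.1073]
eef_rot: [0.653, 0.271, -0.271, -0.653]
ft_force: [0.1, 0.6, -2.1]
width: 0.0595
```

Run:
```python
from h import *
p,_=avg(4); s=readout.read_state(); print(p,s["ft_force"],s["width"])
d=vision.camera("side")
print(np.round(proj(d,[p[0],p[1],p[2]-.0948]),1))
crop(d,235,135,285,185,12,"pics/e7.png")
```

```text
[ 0.45171353 -0.42388152  0.10756128] [-0.71902141 -0.01952507 -2.57081706] 0.05985849060042752
[258.6 164.6]
```

View pics/e7.png

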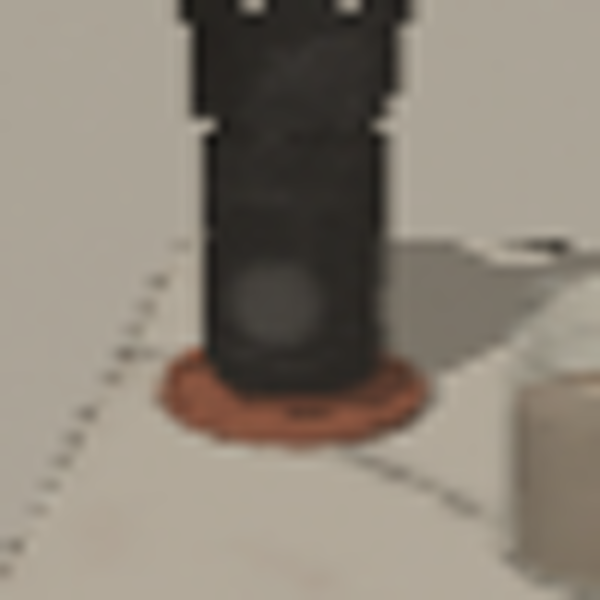

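Request:
{"name": "arm_command", "arguments": {
  "targets": [
    [[-0.002,0,-0.002,0,0,0],[0,0.003,0,0,0,0],[0,0.003,0,0,0,0],[0,0.002,0,0,0,0],[0,0.001,0,0,0,0],[0,0,0,0,0,0],[0,0,0,0,0,0],[0,0,0,0,0,0]]
  ]
}}

```text
time: 33.23
ee_pos: [0.4514, -0.4265, 0.098]
eef_rot: [0.653, 0.271, -0.271, -0.653]
ft_force: [-0.7, 1.2, 1.9]
width: 0.0598
```

Run:
```python
from h import *
p,_=avg(3); s=readout.read_state(); print(p,s["ft_force"],s["torque"],s["width"])
d=vision.camera("side")
crop(d,235,135,285,185,12,"pics/e8.png")
```

```text
[ 0.45141152 -0.42644732  0.09795788] [-0.62420008  0.4977748   2.39879823] [ 0.08866632  0.29462305 -0.00389349] 0.05968486967170525
```

View pics/e8.png

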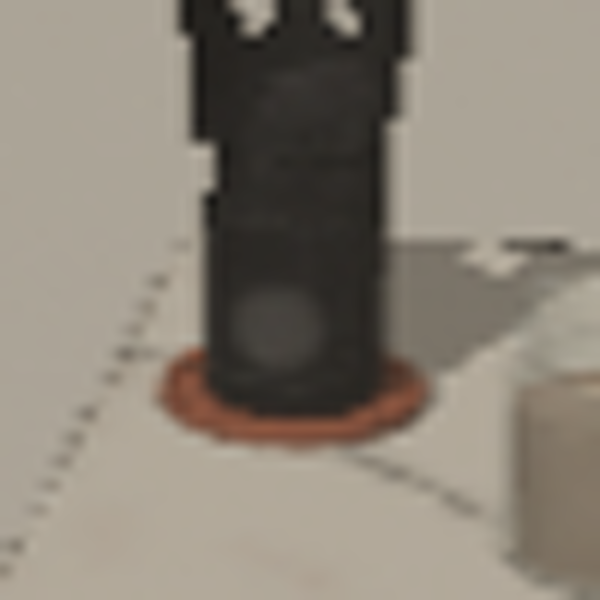

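Request:
{"name": "arm_command", "arguments": {
  "targets": [
    [[0,0,0,0,0,0],[0,0,0,0,0,0],[0,0,0,0,0,0],[0,0,0,0,0,0],[0,0,0,0,0,0],[0,0,0,0,0,0],[0,0,0,0,0,0],[0,0,0,0,0,0]]
  ],
  "hand": 1
}}

```text
time: 34.1
ee_pos: [0.4514, -0.4263, 0.0978]
eef_rot: [-0.653, -0.271, 0.271, 0.653]
ft_force: [0.4, 1.0, -0.3]
width: 0.0864
```

Request:
{"name": "arm_command", "arguments": {
  "targets": [
    [[0,-0.01,0,0,0,0],[0,-0.02,0,0,0,0],[0,-0.03,0,0,0,0],[0,-0.03,0,0,0,0],[0,-0.03,0,0,0,0],[0,-0.02,0,0,0,0],[0,-0.005,0,0,0,0],[0,0,0,0,0,0]]
  ]
}}

```text
time: 34.77
ee_pos: [0.4518, -0.4271, 0.245]
eef_rot: [0.654, 0.271, -0.27, -0.652]
ft_force: [-0.9, 0.4, 0.2]
width: 0.0869
```

Request:
{"name": "arm_command", "arguments": {
  "targets": [
    [[0.02,0,0.02,0,0,0],[0.028,0,0.028,0,0,0],[0.028,0,0.028,0,0,0],[0.028,0,0.028,0,0,0],[0.028,0,0.028,0,0,0],[0.02,0,0.02,0,0,0],[0,0,0,0,0,0],[0,0,0,0,0,0]]
  ]
}}

```text
time: 35.43
ee_pos: [0.4512, -0.2094, 0.242]
eef_rot: [-0.652, -0.272, 0.272, 0.653]
ft_force: [-0.5, -0.4, -0.2]
width: 0.0869
```

Run:
```python
from h import *
p,_=avg(4); print(p)
d=vision.camera("side");c=vision.camera("top")
crop(d,180,130,310,290,4,"pics/f1.png")
crop(c,120,130,420,240,2.6,"pics/f2.png")
```

```text
[ 0.45079597 -0.21211601  0.24228722]
```

View pics/f1.png

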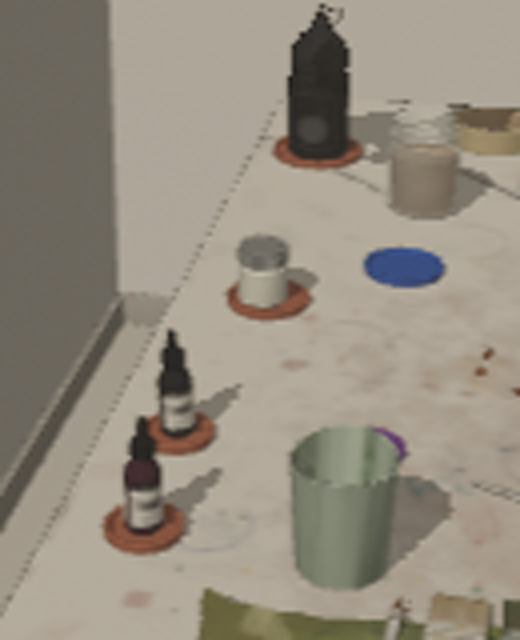

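View pics/f2.png

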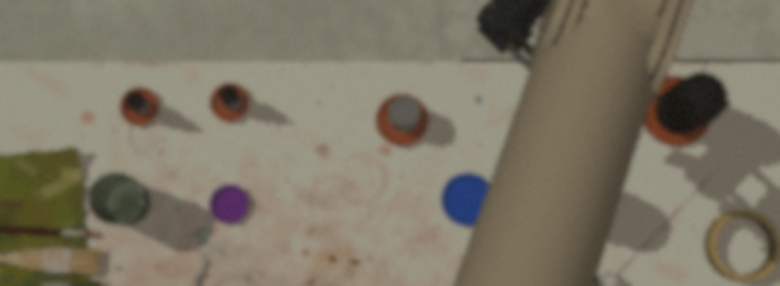

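Run:
```python
from h import *
c=vision.camera("top");d=vision.camera("side");o=ray(d,0,0)[0]
print("pot top", onz(c,275.3,172.6,.053).round(4),"saucer .4389 -.057")
crop(d,200,185,270,260,8,"pics/f3.png")
for nm,u,v,rd,S in (("pot",180+263/4-.4,130+308/4-.4,.021,(.4389,-.057)),("B",180+178/4-.4,130+438/4-.4,.0125,(.4629,.1747)),("A",180+144/4-.4,130+535/4-.4,.0125,(.4573,.2956)),("bottle",180+319/4-.4,130+160/4-.4,.0325,(.4512,-.4236))):
    q=onz(d,u,v,.003); h=q-o; h[2]=0; h/=np.linalg.norm(h); e=(q+h*rd)[:2]; print(nm,e.round(4),(e-S).round(4))
s=readout.read_state(); print(s["time"])
```

```text
pot top [ 0.4427 -0.0583  0.053 ] saucer .4389 -.057
pot [ 0.4416 -0.0548] [0.0027 0.0022]
B [0.4625 0.1733] [-0.0004 -0.0014]
A [0.4568 0.2958] [-0.0005  0.0002]
bottle [ 0.448 -0.423] [-0.0032  0.0006]
35.8333
```

View pics/f3.png

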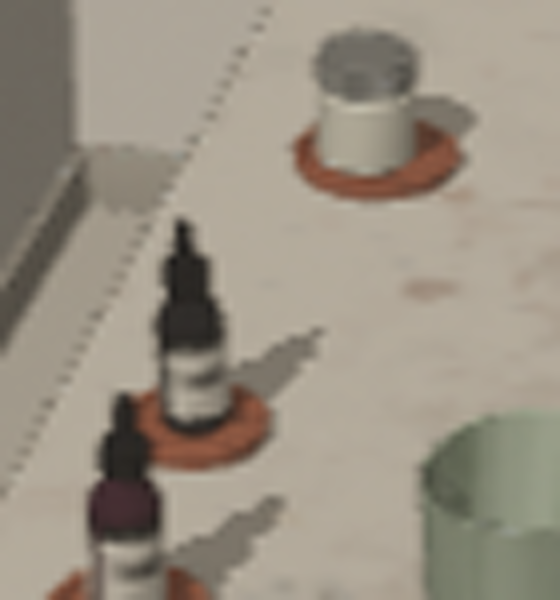

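```bash
python3 -c "
from bench import r
print(r.close_job())"
```

```text
the job is handed in; nothing more can be done
None
```

All four closed containers are standing in their saucers, and the job was handed in at about 36 s of the 109 s allowed. The hand-in reports no verdict, so this rests on my own camera checks.

- **Order and method:** I moved dropper B, dropper A, the pot and then the squeeze bottle. I set each one down until the height or force reading showed it on the saucer floor, then let go and raised the arm clear.
- **Position:** in the last pictures all four stand upright. Their feet measure about 1.5 mm off centre for dropper B, 0.5 mm for dropper A, 3–5 mm for the pot and 3 mm for the bottle (limit 14 mm). The top view puts the pot about 4 mm off, in rough agreement.
- **Cup and jar:** I never touched them, and they look unmoved in the pictures; I did not measure them again at the end.
- **Disagreements:**
  - The bottle was gripped at 60 mm rather than 65 mm, so the hand held its shoulder. It lifted and set down upright.
  - Both dropper B and the pot sat a few mm off along the pads. I corrected for that before setting each one down.

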